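Cross-stack the tapered sample ingots

ROBOT

A 6-joint arm with a two-finger parallel gripper is mounted at the origin on a cart in front of the work surface, level with it; the furniture and walls round the work are solid. World frame = base frame: x ahead of the robot, y to its left, z up, the work surface at z = 0. Lengths are in m, angles in degrees, forces in N, time in s.
With the tool pointing down it reaches from about 0.35 to 0.975 m from the base axis. Payload 7.1 kg.
Tool frame: the origin (TCP) lies on the centre line of the jaws, within the pads' length; the fingertips stand 11 mm ahead of it and the grasp point (between the pads) lies 8 mm behind it (r.tcp_to_tips is the y of the fingertips in the tool frame, in m); y points along the fingers, z is the direction in which the jaws open and shut, and the axes are right-handed (so a half turn about y gives the same grasp; the last joint's range is limited). The gripper opens to 88 mm and grips with 3 to 60 N. Pads are 20 mm wide; open, the fingers measure 115 mm over their backs; the gripper's body (75 mm by 178 mm) begins 61 mm behind the grasp point.
Start: joints at [69.672, 24.242, 93.386, -0, 62.372, -1.089], TCP at [0.206, 0.59, 0.234] pointing down, gripper open.
Joint ranges: [-172.04, 172.04], [-51.8, 120.97], [4.93, 147.93], [-75.15, 255.16], [6.16, 154.13], [-145.62, 145.62]. Speed limits (degrees/s): [136.94, 136.94, 172.46, 180, 180, 180].

INTERFACE

Orientations are given as [roll, pitch, yaw] about the fixed x, y, z axes, in that order (R = Rz(yaw) Ry(pitch) Rx(roll)).
In Python, from rig import r gives the robot as it stands. The module is installed in compiled form; this text tells all that it offers.
- The arm moves only by the shell command python3 -m jog 'ROWS' [OPENING] [FORCE]. ROWS is text: rows parted by semicolons, each of 4 numbers parted by spaces: the shift along the tool's x, y, z in m, then the turn about the tool's y in rad. In form: tx ty tz spin; .... A call has 1 to 20 rows; each row is the pose to reach, as a shift and turn from the pose measured when the call began, along the tool's axes at that moment; what a row does not reach only later rows make up. A row lasts 1/12 s, in which the tool goes at most 41.7 mm and 7.16 degrees, less where a joint would pass 70% of its speed; a pose out of reach is approached as far as the arm can. A call with a gripper value outside its range is refused whole. OPENING is the finger opening in m, from 0 to 0.0878, set as the call begins (- or left out, the last holds). The fingers move at their own pace and stop on an object; FORCE is the grip in N (left out, the last holds). Time passes only in rows, so rows that repeat a pose let the fingers close. It gives the time, the measured TCP pose, the force and the opening at its end, in the units of the state.
- r.get_state(): the state, without advancing time (a new reading comes with each control period).
- r.capture(name): name is "side" or "top" or "wrist"; returns the picture (400x640x3 uint8, red, green, blue); there is no depth.
- r.get_calibration(name): a dict with "intrinsics" (3x3 intrinsics, pixels), "D" ([k1, k2, p1, p2, k3] as OpenCV has them; the pictures are not rectified), "extrinsics" (4x4, takes a point from camera to world coordinates). Camera axes: x right, y down, z forward; pixel columns grow to the right and rows downward; lengths in m; the calibration is good to about 2 mm. A picture is of the moment at which its call begins: read the wrist's pose just before it. get_calibration takes no time and is no camera call; for the wrist camera it gives the pose at the moment of the call.
- r.sign_off(): hands the job in, once; it reports no verdict.
The state is a dict: "clock": time; "qpos": joint angles; "qvel": joint speeds; "joint_torque": joint torques, N m; "tool_pos": TCP position; "ee_rot": TCP orientation; "wrist_force": force on the tool from outside, world axes, zero at the start; "wrist_torque": the same for the moment, N m; "grip_width": finger opening in m.
Only numpy, scipy, OpenCV 4.12 (cv2) and the standard library are available. Lean on these libraries where they do the work, as an engineer would, in place of code of your own. Each camera call takes 0.05 s, during which the arm holds its last target.

TASK

Build on the started stack of aluminium sample ingots on the wooden board. Take the aluminium ingot that lies broad face up and set it, still broad face up, on the board in the middle of the gap between the two ingots there, parallel to them and with its ends in line with theirs. Then take the aluminium ingot that lies narrow face up and lay it, still narrow face up, crosswise over the middle so that it rests flat on all three; set the ingots down without dropping them, do not shift the two that are already on the board, and leave the brass ingot out of the stack.

Things in the scene. Friction and masses are not known exactly. Their poses are not given: they have to be found in the camera images.
- inverted_ingot: Aluminium ingot on the worktop, broad face (160 x 46 mm, dull grey panel) up; 28 mm high, about 0.42 kg. All ingots have one shape: sides upright for 8 mm next to the broad face, then tapering to the narrow face, 150 x 36 mm. Here the upright 46 mm wide band is at 20 to 28 mm height, the narrow face below. Origin: centre of underside; x along its length, y across, z up.
- upright_ingot: Aluminium ingot of the same shape on the worktop, narrow face up (sloping sides and two dark cross grooves show). 160 mm long, 28 mm high, about 0.42 kg. The 46 mm wide upright band is its lowest 8 mm; above it the sides slope in to 36 mm at the top. Origin: centre of underside; x along its length, y across, z up.
- base_left: Aluminium ingot of the same shape, narrow face up, loose on the wooden board (190 x 230 x 12 mm, its top 12 mm above the worktop). Origin: centre of its underside, on the board's top; x along its length, y across (away from base_right), z up. Its top is 28 mm above its origin.
- base_right: The other aluminium ingot on the board, like base_left and nearly parallel to it, ends in line, centres about 148 mm apart (it lies on the -y side of base_left): the gap between their broad feet is about 102 mm. Origin: centre of underside; x along its length, y across (towards base_left), z up.

How it is judged (in metres and radians):
On the way:
1. the broad-face-up ingot lies on the board in the middle of the gap, parallel to its neighbours, let go (y of inverted_ingot in the frame of base_left between -0.089 and -0.059 m and y of inverted_ingot in the frame of base_right between 0.059 and 0.089 m and x of inverted_ingot in the frame of base_left between -0.02 and 0.02 m and z of inverted_ingot in the frame of base_left between -0.004 and 0.004 m and angle between the x axis of inverted_ingot and the x axis of base_left, either way round below 0.17453 rad and angle between inverted_ingot's own z axis and vertical below 0.052 rad and contact force between the fingers and inverted_ingot below 0.05 N and linear speed of inverted_ingot below 0.02 m/s), for 0.2 s.
At the end, for the whole second after the job is handed in: Broad-up ingot on the board midway (15 mm) between the two, ends in line (20 mm), parallel (10 deg); narrow-up ingot crosswise (10 deg), level (3 deg) on all three, centred within 18 mm along its length, 25 mm across; first two moved under 15 mm; all released, at rest (y of inverted_ingot in the frame of base_left between -0.089 and -0.059 m and y of inverted_ingot in the frame of base_right between 0.059 and 0.089 m and x of inverted_ingot in the frame of base_left between -0.02 and 0.02 m and z of inverted_ingot in the frame of base_left between -0.004 and 0.004 m and angle between the x axis of inverted_ingot and the x axis of base_left, either way round below 0.17453 rad and angle between each of inverted_ingot, upright_ingot's own z axis and vertical below 0.052 rad and y of upright_ingot in the frame of base_left between -0.092 and -0.056 m and y of upright_ingot in the frame of base_right between 0.056 and 0.092 m and x of upright_ingot in the frame of base_left between -0.025 and 0.025 m and z of upright_ingot in the frame of base_left between 0.024 and 0.032 m and angle between the x axis of upright_ingot and the y axis of base_left, either way round below 0.17453 rad and linear speed of each of inverted_ingot, upright_ingot, base_left, base_right below 0.02 m/s and distance of each of base_left, base_right from where it was at the start of the episode below 0.015 m); the robot touches nothing.
It fails at once if an ingot is dropped or thrown (moves faster than 0.5 m/s while no finger touches it) ((contact force between the fingers and inverted_ingot below 0.01 N and linear speed of inverted_ingot above 0.5 m/s) or (contact force between the fingers and upright_ingot below 0.01 N and linear speed of upright_ingot above 0.5 m/s)).
It also fails if it takes over 59 s, if anything falls off the work surface, if the arm or the gripper's body presses on something with over 40 N, if the wrist force passes 120 N, or if a joint passes its speed limit or range.

## Working session

There is one attempt and no reset: what is moved stays moved. The work goes in short steps, Python scripts to look and compute and a shell command to move; the robot and the scene stay as the last step left them, time stands still between calls to the robot, and variables do not carry over. Pictures are saved under pics/ and viewed, and the job is handed in when it is done.

```bash
mkdir -p pics; ls; python3 - <<'E'
from rig import r
import cv2
s=r.get_state();print(s['clock'],s['tool_pos'],s['ee_rot'],s['wrist_force'],s['grip_width'],r.tcp_to_tips)
for n in("top","side"):
    cv2.imwrite(f"pics/{n}0.png",r.capture(n)[:,:,::-1]);c=r.get_calibration(n);print(n,c)
E
```

```text
pics
0.0 [0.20574329 0.58960699 0.23290083] [-9.00866674e+01  2.31882756e-03 -1.92420636e+01] [-0.07612294 -0.76345884 -0.65874603] 0.08776504977998441 0.011
top {'intrinsics': array([[517.39775266,   0.        , 314.73955375],
       [  0.        , 517.39775266, 204.86278078],
       [  0.        ,   0.        ,   1.        ]]), 'D': array([0.05973696, 0.        , 0.        , 0.        , 0.        ]), 'extrinsics': array([[-0.02513689, -0.9981789 ,  0.05483633,  0.43563029],
       [-0.99960808,  0.02442102, -0.01368589,  0.01302344],
       [ 0.01232181, -0.05515886, -0.99840156,  1.55911212],
       [ 0.        ,  0.        ,  0.        ,  1.        ]])}
side {'intrinsics': array([[491.22882024,   0.        , 321.62347806],
       [  0.        , 491.22882024, 192.52597923],
       [  0.        ,   0.        ,   1.        ]]), 'D': array([-0.06725096,  0.        ,  0.        ,  0.        ,  0.        ]), 'extrinsics': array([[ 0.99046263, -0.06942302,  0.11901357,  0.33008942],
       [-0.13631746, -0.36815982,  0.91971512, -1.22501278],
       [-0.02003339, -0.92716708, -0.37411211,  0.55538543],
       [ 0.        ,  0.        ,  0.        ,  1.        ]])}
```

View pics/top0.png

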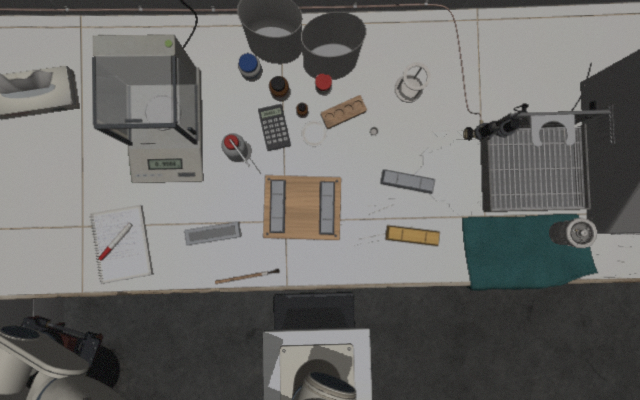

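View pics/side0.png

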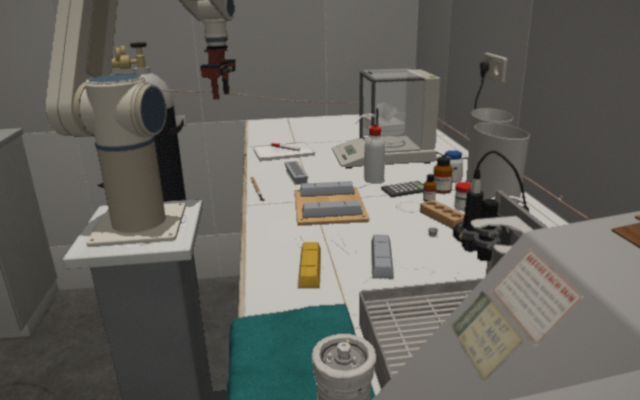

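The top picture shows the broad-up ingot at about (213,233), the grooved upright one at (407,181), brass at (412,235), and the board with base_left at (277,207) and base_right at (328,207). Next I'll measure outlines with masks.

```bash
cat > h.py <<'E'
import numpy as np, cv2
from rig import r
from scipy.spatial.transform import Rotation as Ro
def ray(c,uv,z):
    uv=np.array(uv,float).reshape(-1,1,2)
    p=cv2.undistortPoints(uv,c['intrinsics'],c['D']).reshape(-1,2)
    E=c['extrinsics'];d=np.c_[p,np.ones(len(p))]@E[:3,:3].T;o=E[:3,3]
    return o+d*((z-o[2])/d[:,2])[:,None]
def rect(c,cnt,z):
    P=ray(c,cnt.reshape(-1,2),z)[:,:2]
    (ctr,(w,h),a)=cv2.minAreaRect((P*1000).astype(np.float32))
    if w<h: w,h,a=h,w,a+90
    a=(a+90)%180-90
    return np.round([ctr[0],ctr[1],w,h,a],1)
def tool(p):  # world-> tool shift
    s=r.get_state();R=Ro.from_euler('xyz',s['ee_rot'],degrees=True).as_matrix()
    return R.T@(np.array(p)-s['tool_pos']),R
E
python3 - <<'E'
from h import *
im=cv2.imread('pics/top0.png')
cv2.imwrite('pics/top0z.png',cv2.resize(im[160:260,170:450],None,fx=2.8,fy=2.8,interpolation=cv2.INTER_CUBIC))
hsv=cv2.cvtColor(im,cv2.COLOR_BGR2HSV)
for n,(u,v) in dict(inv=(213,233),up=(407,181),L=(277,207),R=(328,207),white=(250,260),board=(302,207)).items(): print(n,hsv[v-1:v+2,u-1:u+2].reshape(-1,3).mean(0))
print(hsv[225:245,213].tolist()); print(hsv[205,262:300].tolist())
E
```

```text
inv [86.66666667  3.11111111 98.22222222]
up [110.11111111   6.44444444 127.33333333]
L [111.22222222   8.66666667 132.33333333]
R [110.           7.11111111 130.11111111]
white [116.77777778   4.44444444 165.66666667]
board [ 14.66666667  95.33333333 147.11111111]
[[90, 2, 135], [105, 9, 120], [120, 6, 124], [120, 5, 109], [90, 3, 96], [150, 3, 100], [120, 3, 101], [120, 3, 100], [165, 5, 98], [165, 5, 99], [90, 3, 100], [0, 0, 98], [150, 2, 105], [102, 10, 122], [113, 8, 126], [90, 4, 114], [120, 4, 140], [150, 2, 160], [60, 2, 164], [90, 3, 166]]
[[120, 5, 165], [15, 4, 140], [15, 67, 134], [15, 93, 146], [15, 96, 149], [15, 99, 147], [15, 98, 149], [15, 88, 130], [11, 45, 90], [135, 5, 102], [114, 10, 124], [110, 6, 129], [113, 8, 131], [108, 10, 133], [113, 8, 133], [105, 8, 131], [113, 8, 130], [105, 8, 130], [113, 8, 132], [105, 8, 132], [114, 11, 121], [113, 12, 82], [12, 18, 69], [15, 81, 119], [16, 95, 145], [16, 95, 156], [15, 98, 154], [15, 98, 154], [15, 97, 155], [15, 96, 156], [15, 94, 154], [14, 95, 155], [15, 98, 154], [15, 95, 153], [15, 98, 154], [15, 95, 153], [15, 98, 153], [14, 96, 152]]
```

View pics/top0z.png

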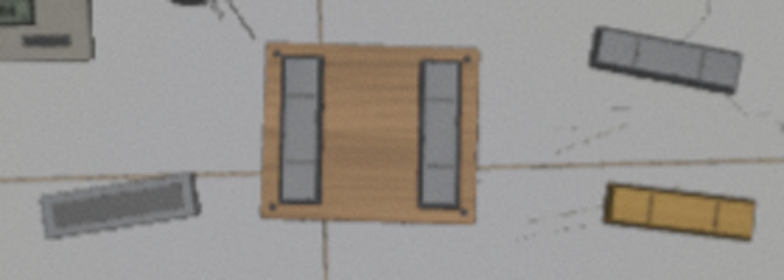

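```bash
python3 - <<'E'
from h import *
im=cv2.imread('pics/top0.png');hsv=cv2.cvtColor(im,cv2.COLOR_BGR2HSV);S=hsv[...,1].astype(int);V=hsv[...,2].astype(int)
k=4;big=cv2.resize(im,None,fx=k,fy=k,interpolation=cv2.INTER_CUBIC);H=cv2.cvtColor(big,cv2.COLOR_BGR2HSV);S=H[...,1];V=H[...,2]
c=r.get_calibration('top')
def go(name,m,box,z):
    u0,v0,u1,v1=[b*k for b in box];mm=np.zeros(m.shape,np.uint8);mm[v0:v1,u0:u1]=m[v0:v1,u0:u1]*255
    mm=cv2.morphologyEx(mm,cv2.MORPH_OPEN,np.ones((7,7)))
    cs,_=cv2.findContours(mm,cv2.RETR_EXTERNAL,cv2.CHAIN_APPROX_NONE);q=max(cs,key=cv2.contourArea)
    uv=(q.reshape(-1,2)+.5)/k-.5
    M=cv2.moments(q);print(name,rect(c,uv,z),'mom',ray(c,[(M['m10']/M['m00']+.5)/k-.5,(M['m01']/M['m00']+.5)/k-.5],z)[0].round(4),cv2.boundingRect(uv.astype(np.int32)))
B=dict(inv=(180,215,250,250),up=(372,162,442,200),L=(267,176,290,240),R=(315,176,337,240))
go('inv panel',V<112,B['inv'],.028); go('inv outline',V<145,B['inv'],.024)
go('up outline',V<145,B['up'],.004); go('up top',(V>108)&(V<145),B['up'],.028)
for n in'LR':
    go(n+' outline',(S<45)|(V<90),B[n],.016); go(n+' top',(S<40)&(V>108),B[n],.040)
go('board',S>50,(255,170,350,245),.012)
E
```

```text
inv panel [444.  296.6 137.   28.9 -81.9] mom [0.4441 0.2973 0.028 ] (188, 224, 47, 17)
inv outline [445.8 294.6 169.6  54.3 -82.4] mom [0.4447 0.2948 0.024 ] (183, 220, 59, 26)
up outline [ 586.1 -288.4  165.9   52.    77.5] mom [ 0.5859 -0.2889  0.004 ] (379, 168, 56, 27)
up top [ 585.8 -290.5  151.    33.4   77.7] mom [ 0.5857 -0.2894  0.028 ] (383, 170, 52, 21)
L outline [520.  103.5 157.9  45.6  -2.2] mom [0.5197 0.1038 0.016 ] (269, 179, 17, 54)
L top [519.8 103.7 146.1  32.5  -2.7] mom [0.519  0.1039 0.04  ] (270, 180, 13, 51)
R outline [511.2 -43.1 157.9  45.1  -1.9] mom [ 0.5116 -0.043   0.016 ] (318, 181, 17, 54)
R top [512.  -43.  145.5  32.7  -2.8] mom [ 0.5112 -0.0429  0.04  ] (320, 182, 13, 50)
board [514.7  30.6 228.4 187.9  86.9] mom [0.5144 0.0306 0.012 ] (262, 175, 79, 65)
```

```bash
python3 - <<'E'
from h import *
print(tool([.4443,.2968,.15])[0].round(4))
cv2.imwrite('pics/w0.png',r.capture('wrist')[:,:,::-1]);c=r.get_calibration('wrist')
s=r.get_state();R=tool([0,0,0])[1];E=c['extrinsics'];print('cam in tool',R.T@(E[:3,3]-s['tool_pos']));print((R.T@E[:3,:3]).round(3),c['intrinsics'].round(1).tolist(),c['D'])
E
```

```text
[ 0.3217  0.0832 -0.1978]
cam in tool [-7.27820969e-02 -1.50127019e-01  1.30086702e-04]
[[-0.     0.963  0.268]
 [ 0.    -0.268  0.963]
 [ 1.     0.    -0.   ]] [[290.2, 0.0, 317.5], [0.0, 290.2, 198.1], [0.0, 0.0, 1.0]] [0.00687784 0.         0.         0.         0.        ]
```

View pics/w0.png

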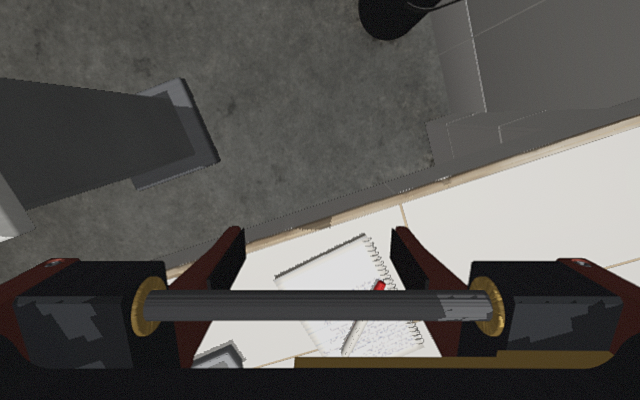

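The wrist camera sees the space between the fingers; the notebook shows at (350,290). I'm moving above the broad-up ingot.

```bash
python3 -m jog '0.02 0.005 -0.012 0.07; 0.05 0.012 -0.03 0.17; 0.08 0.02 -0.05 0.27; 0.11 0.028 -0.068 0.38; 0.14 0.036 -0.086 0.48; 0.17 0.044 -0.104 0.58; 0.2 0.052 -0.123 0.68; 0.23 0.06 -0.141 0.78; 0.26 0.067 -0.16 0.89; 0.285 0.074 -0.175 0.98; 0.305 0.079 -0.188 1.05; 0.318 0.082 -0.196 1.09; 0.322 0.083 -0.198 1.095; 0.322 0.083 -0.198 1.095; 0.322 0.083 -0.198 1.095' 0.0878 30
python3 - <<'E'
from h import *
c=r.get_calibration('wrist');cv2.imwrite('pics/w1.png',r.capture('wrist')[:,:,::-1])
np.save('c1.npy',c['extrinsics'])
print(tool([.4443,.2968,.016])[0].round(4), r.get_state()['wrist_force'])
E
```

```text
clock: 1.4
tool_pos: [0.4443, 0.2969, 0.1503]
ee_rot: [-90.0, -0.1, -81.9]
wrist_force: [-0.2, -0.3, 0.7]
grip_width: 0.088
[0.0004 0.1345 0.0002] [-0.03402948 -0.24242188  0.06676741]
```

View pics/w1.png

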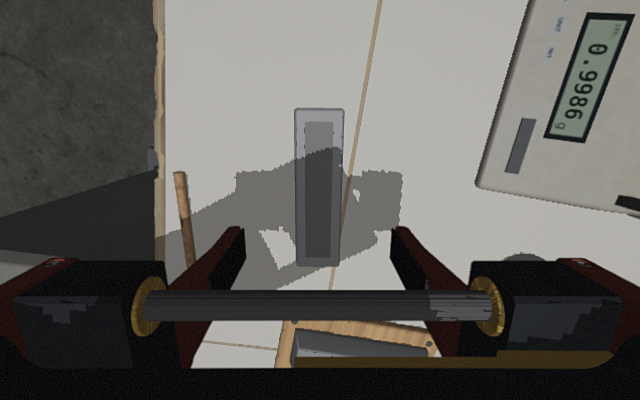

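The ingot appears at columns 295–343, rows 108–265, centred between the fingers (centre about 318) and aligned with them. I'll check the corner points by ray casting.

```bash
python3 - <<'E'
from h import *
c=r.get_calibration('wrist');P=ray(c,[(295,109),(343.5,109),(340.5,265.5),(297,265.5)],.028)
print(P.round(4)); print(P.mean(0).round(4),np.linalg.norm(P-np.roll(P,1,0),axis=1).round(4))
a=(P[0]+P[1]-P[2]-P[3])/2; print(np.degrees(np.arctan2(-a[1],-a[0])))
print(tool([*P.mean(0)[:2],.016])[0].round(4))
E
```

```text
[[0.4132 0.3738 0.028 ]
 [0.4562 0.38   0.028 ]
 [0.4789 0.2257 0.028 ]
 [0.4341 0.2193 0.028 ]]
[0.4456 0.2997 0.028 ] [0.156  0.0435 0.1559 0.0453]
-81.9656015126459
[-0.0023  0.1344  0.0019]
```

```bash
python3 -m jog '0 0.01 0 0; -0.001 0.03 0.001 0; -0.001 0.055 0.001 0; -0.001 0.08 0.001 0; -0.001 0.1 0.001 0; -0.001 0.115 0.001 0; -0.001 0.125 0.001 0; -0.001 0.131 0.001 0; -0.001 0.133 0.001 0; -0.001 0.133 0.001 0; -0.001 0.133 0.001 0'
```

```text
clock: 2.37
tool_pos: [0.4453, 0.2987, 0.0181]
ee_rot: [-90.0, -0.0, -81.9]
wrist_force: [0.1, 0.5, 0.3]
grip_width: 0.0875
```

```bash
python3 -m jog '0 0 0 0; 0 0 0 0; 0 0 0 0; 0 0 0 0; 0 0 0 0; 0 0 0 0; 0 0 0 0; 0 0 0 0' 0.03 40
```

```text
clock: 3.03
tool_pos: [0.4451, 0.2986, 0.0181]
ee_rot: [-90.0, -0.0, -81.9]
wrist_force: [-0.8, -0.8, 2.5]
grip_width: 0.0453
```

```bash
python3 -m jog '0 -0.006 0 0; 0 -0.02 0 0; 0 -0.04 0 0; 0 -0.06 0 0; 0 -0.08 0 0; 0 -0.095 0 0; 0 -0.1 0 0; 0 -0.1 0 0'
python3 - <<'E'
from h import *
print(tool([.5155,.0304,.13])[0].round(4))
c=r.get_calibration('wrist');cv2.imwrite('pics/w2.png',r.capture('wrist')[:,:,::-1])
E
```

```text
clock: 3.7
tool_pos: [0.4456, 0.299, 0.1192]
ee_rot: [-89.9, 0.0, -81.9]
wrist_force: [0.5, 0.7, -4.5]
grip_width: 0.0457
[ 0.2758 -0.0108  0.0313]
```

View pics/w2.png

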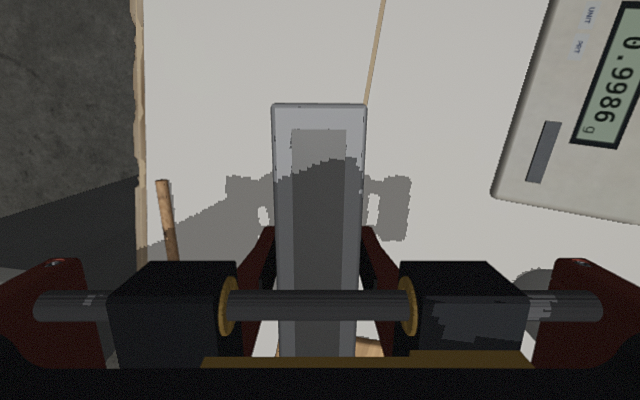

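The ingot is held square in the jaws; its end edge is at row 103, columns 273–366. I'll work out how centred it is along its length.

```bash
python3 - <<'E'
from h import *
c=r.get_calibration('wrist');s=r.get_state()
P=ray(c,[(273,104),(366,104)],s['tool_pos'][2]+.010)
R=tool([0,0,0])[1];print(((P-s['tool_pos'])@R).round(4))
E
python3 -m jog '0.015 0 0.002 -0.07; 0.035 -0.002 0.004 -0.17; 0.06 -0.004 0.007 -0.29; 0.085 -0.006 0.01 -0.41; 0.11 -0.008 0.012 -0.53; 0.135 -0.01 0.015 -0.65; 0.16 -0.011 0.018 -0.77; 0.185 -0.011 0.021 -0.89; 0.21 -0.011 0.024 -1.01; 0.235 -0.011 0.027 -1.13; 0.255 -0.011 0.029 -1.24; 0.268 -0.011 0.03 -1.33; 0.275 -0.011 0.031 -1.37; 0.276 -0.011 0.031 -1.382; 0.276 -0.011 0.031 -1.382; 0.276 -0.011 0.031 -1.382'
python3 - <<'E'
from h import *
print(tool([.5155,.0304,.030])[0].round(4))
for n in('top','wrist','side'):cv2.imwrite(f'pics/{n}3.png',r.capture(n)[:,:,::-1])
E
```

```text
[[-0.079  -0.01   -0.0199]
 [-0.079  -0.01    0.0228]]
clock: 5.08
tool_pos: [0.514, 0.0301, 0.1284]
ee_rot: [-90.0, 0.1, -2.8]
wrist_force: [0.0, 0.4, -4.6]
grip_width: 0.0457
[0.0016 0.0984 0.0004]
```

View pics/wrist3.png

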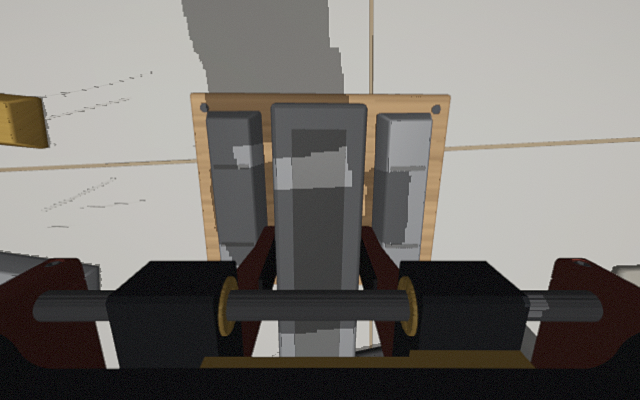

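The wrist picture shows the ingot hanging between base_right (columns 207–262) and base_left (378–433). I'll cast those near corners.

```bash
python3 - <<'E'
from h import *
c=r.get_calibration('wrist');s=r.get_state();R=tool([0,0,0])[1]
P=ray(c,[(207,113),(262,113),(377.5,115),(432.5,115)],.020)
print(((P-s['tool_pos'])@R).round(4));print(P.round(4))
P=ray(c,[(273,104),(366,104)],s['tool_pos'][2]+.010);print(((P-s['tool_pos'])@R).round(4))
im=cv2.imread('pics/wrist3.png')[80:260,180:460];cv2.imwrite('pics/wrist3z.png',cv2.resize(im,None,fx=2.8,fy=2.8,interpolation=cv2.INTER_CUBIC))
E
```

```text
[[-0.0763  0.109  -0.0946]
 [-0.0763  0.109  -0.0476]
 [-0.0747  0.109   0.0514]
 [-0.0747  0.1089  0.0985]]
[[ 0.4337 -0.0606  0.02  ]
 [ 0.4359 -0.0136  0.02  ]
 [ 0.4421  0.0852  0.02  ]
 [ 0.4443  0.1322  0.02  ]]
[[-0.0787 -0.01   -0.0205]
 [-0.0787 -0.01    0.0222]]
```

View pics/wrist3z.png

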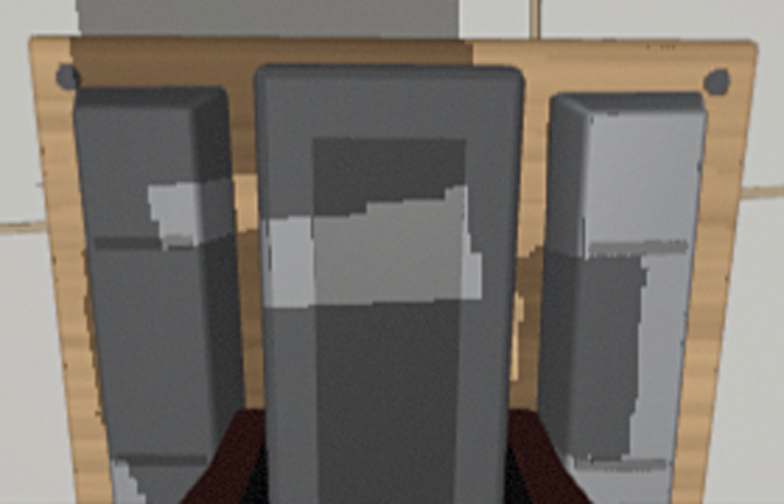

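```bash
python3 -m jog '0.001 0.008 0 0; 0.002 0.022 0.001 0; 0.002 0.04 0.001 0; 0.002 0.058 0.001 0; 0.002 0.073 0.001 0; 0.002 0.083 0.001 0; 0.002 0.089 0.001 0; 0.002 0.092 0.001 0; 0.002 0.094 0.001 0; 0.002 0.094 0.001 0; 0.002 0.094 0.001 0'
```

```text
clock: 6.15
tool_pos: [0.5168, 0.0313, 0.0355]
ee_rot: [-90.0, -0.1, -2.7]
wrist_force: [-0.4, -0.8, -3.8]
grip_width: 0.0453
```

```bash
python3 -m jog '0 0.001 0 0; 0 0.002 0 0; 0 0.003 0 0; 0 0.004 0 0; 0 0.0045 0 0; 0 0.005 0 0; 0 0.0055 0 0; 0 0.0055 0 0; 0 0.0055 0 0'
```

```text
clock: 6.9
tool_pos: [0.5168, 0.0313, 0.0301]
ee_rot: [-90.0, -0.1, -2.7]
wrist_force: [-0.2, 0.2, -1.9]
grip_width: 0.0452
```

```bash
python3 -m jog '0 0.0003 0 0; 0 0.0006 0 0; 0 0.0006 0 0; 0 0.0006 0 0'
```

```text
clock: 7.23
tool_pos: [0.5169, 0.0313, 0.0301]
ee_rot: [-90.0, -0.1, -2.7]
wrist_force: [-2.2, -0.3, 6.3]
grip_width: 0.0456
```

```bash
python3 -m jog '0 0 0 0; 0 0 0 0; 0 0 0 0; 0 0 0 0; 0 0 0 0; 0 0 0 0' 0.06
```

```text
clock: 7.73
tool_pos: [0.5169, 0.0313, 0.03]
ee_rot: [-90.0, -0.1, -2.7]
wrist_force: [0.1, -0.3, 0.6]
grip_width: 0.0599
```

```bash
python3 -m jog '0 -0.003 0 0; 0 -0.01 0 0; 0 -0.025 0 0; 0 -0.045 0 0; 0 -0.065 0 0; 0 -0.085 0 0; 0 -0.105 0 0; 0 -0.12 0 0; 0 -0.13 0 0; 0 -0.13 0 0'
python3 - <<'E'
from h import *
cv2.imwrite('pics/w4.png',r.capture('wrist')[:,:,::-1])
print(tool([.586,-.2892,.16])[0].round(4))
E
```

```text
clock: 8.57
tool_pos: [0.5181, 0.0314, 0.1624]
ee_rot: [-90.0, -0.3, -2.7]
wrist_force: [-0.1, 0.6, 0.1]
grip_width: 0.0599
[ 0.0836  0.0013 -0.317 ]
```

View pics/w4.png

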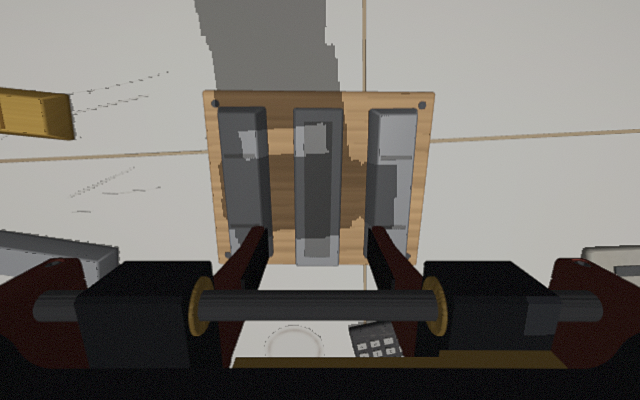

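The broad-up ingot sits between the two bases (columns 295–341, bases at 220–270 and 368–416). Now on to the upright ingot.

```bash
python3 -m jog '0.005 0 -0.015 0.08; 0.01 0 -0.035 0.19; 0.015 0 -0.06 0.31; 0.022 0 -0.085 0.43; 0.029 0 -0.11 0.55; 0.036 0 -0.135 0.67; 0.042 0 -0.16 0.79; 0.049 0 -0.185 0.91; 0.055 0 -0.21 1.03; 0.062 0 -0.235 1.15; 0.068 0 -0.258 1.27; 0.073 0 -0.278 1.39; 0.078 0 -0.295 1.51; 0.081 0.001 -0.307 1.62; 0.083 0.001 -0.315 1.7; 0.084 0.001 -0.317 1.74; 0.084 0.001 -0.317 1.74; 0.084 0.001 -0.317 1.74' 0.0878
python3 - <<'E'
from h import *
print(r.get_state()['qpos'].round(1) if hasattr(r.get_state()['qpos'],'round') else r.get_state()['qpos'])
print(tool([.586,-.2892,.0135])[0].round(4))
for n in('wrist','top'):cv2.imwrite(f'pics/{n}5.png',r.capture(n)[:,:,::-1])
E
```

```text
clock: 10.12
tool_pos: [0.5857, -0.289, 0.1589]
ee_rot: [-89.9, 0.1, -102.3]
wrist_force: [0.3, 0.4, 0.1]
grip_width: 0.0882
[-27.3  31.5  92.5   0.1  56.  -15.1]
[4.000e-04 1.454e-01 1.000e-04]
```

View pics/wrist5.png

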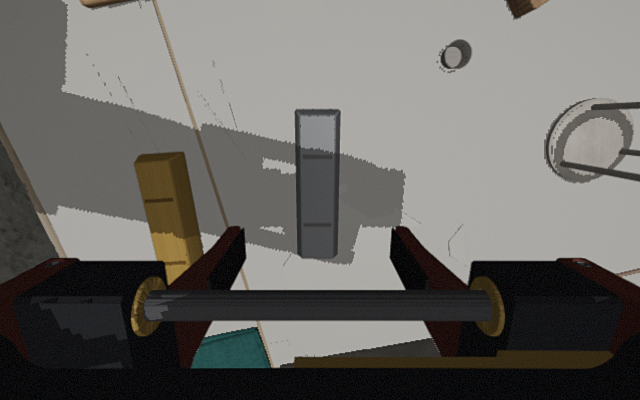

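View pics/top5.png

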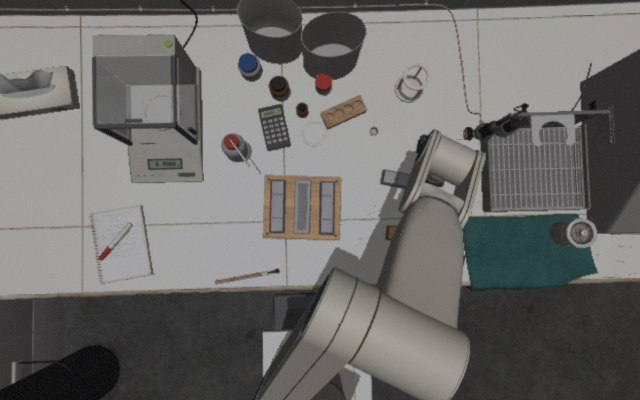

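The wrist view shows the upright ingot at columns 295–340, rows 109–258, aligned and centred at 317.5. The top view shows the placed ingot at (303,206) between its neighbours. I'll measure both.

```bash
cat > m.py <<'E'
from h import *
import sys
im=cv2.imread(sys.argv[1]);k=4
H=cv2.cvtColor(cv2.resize(im,None,fx=k,fy=k,interpolation=cv2.INTER_CUBIC),cv2.COLOR_BGR2HSV);S=H[...,1];V=H[...,2]
c=r.get_calibration('top')
def go(name,m,box,z):
    u0,v0,u1,v1=[b*k for b in box];mm=np.zeros(m.shape,np.uint8);mm[v0:v1,u0:u1]=m[v0:v1,u0:u1]*255
    mm=cv2.morphologyEx(mm,cv2.MORPH_OPEN,np.ones((7,7)))
    cs,_=cv2.findContours(mm,cv2.RETR_EXTERNAL,cv2.CHAIN_APPROX_NONE);q=max(cs,key=cv2.contourArea)
    uv=(q.reshape(-1,2)+.5)/k-.5
    x=rect(c,uv,z);print(name,x);return x
L=go('L',(S<45)|(V<90),(267,176,290,240),.016);R=go('R',(S<45)|(V<90),(315,176,337,240),.016)
M=go('mid panel',(S<45)&(V<112),(292,174,314,242),.040);M=go('mid outline',(S<45),(290,174,314,242),.036)
print('mid of LR',(L+R)[:2]/2,'inv',M[:2])
E
python3 m.py pics/top5.png; python3 - <<'E'
from h import *
c=r.get_calibration('wrist');s=r.get_state();R=tool([0,0,0])[1]
for uv,z in (([(295,110),(340.5,110)],.008),([(297,258),(338,258)],.008)):
    print(((ray(c,uv,z)-s['tool_pos'])@R).round(4))
E
```

```text
L [520.  103.8 157.9  45.   -2.1]
R [511.2 -43.1 157.8  45.1  -1.9]
mid panel [516.6  29.5 134.7  28.1  -2.8]
mid outline [516.7  29.6 159.2  46.6  -3. ]
mid of LR [515.6   30.35] inv [516.7  29.6]
[[-0.0802  0.1515 -0.022 ]
 [-0.0802  0.1516  0.0233]]
[[ 0.0818  0.1513 -0.023 ]
 [ 0.0818  0.1514  0.0239]]
```

```bash
python3 -m jog '0.001 0.01 0 0; 0.001 0.03 0 0; 0.001 0.055 0 0; 0.001 0.08 0 0; 0.001 0.1 0 0; 0.001 0.118 0 0; 0.001 0.13 0 0; 0.001 0.138 0 0; 0.001 0.142 0 0; 0.001 0.144 0 0; 0.001 0.1455 0 0; 0.001 0.1455 0 0; 0.001 0.1455 0 0'
```

```text
clock: 11.3
tool_pos: [0.5866, -0.2898, 0.0148]
ee_rot: [-89.8, 0.0, -102.3]
wrist_force: [0.1, -0.2, 0.6]
grip_width: 0.0878
```

```bash
python3 -m jog '0 0 0 0; 0 0 0 0; 0 0 0 0; 0 0 0 0; 0 0 0 0; 0 0 0 0; 0 0 0 0; 0 0 0 0; 0 0 0 0' 0.03 45
```

```text
clock: 12.05
tool_pos: [0.5863, -0.2897, 0.0147]
ee_rot: [-89.8, 0.1, -102.3]
wrist_force: [-1.9, 0.4, 0.9]
grip_width: 0.0452
```

```bash
python3 -m jog '0 -0.002 0 0; 0 -0.006 0 0; 0 -0.012 0 0; 0 -0.02 0 0; 0 -0.03 0 0; 0 -0.03 0 0; 0 -0.03 0 0'
python3 - <<'E'
from h import *
for n in('wrist','side'):cv2.imwrite(f'pics/{n}6.png',r.capture(n)[:,:,::-1])
im=cv2.imread('pics/side6.png')[180:320,260:460];cv2.imwrite('pics/side6z.png',cv2.resize(im,None,fx=3.5,fy=3.5,interpolation=cv2.INTER_CUBIC))
E
```

```text
clock: 12.63
tool_pos: [0.587, -0.2901, 0.046]
ee_rot: [-89.7, 0.0, -102.3]
wrist_force: [0.5, -0.9, -5.2]
grip_width: 0.0451
```

View pics/wrist6.png

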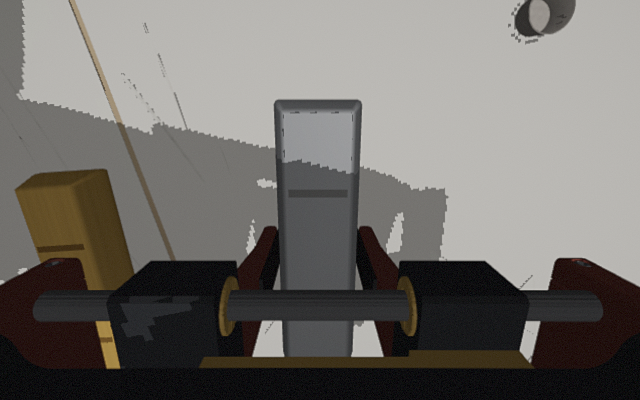

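View pics/side6z.png

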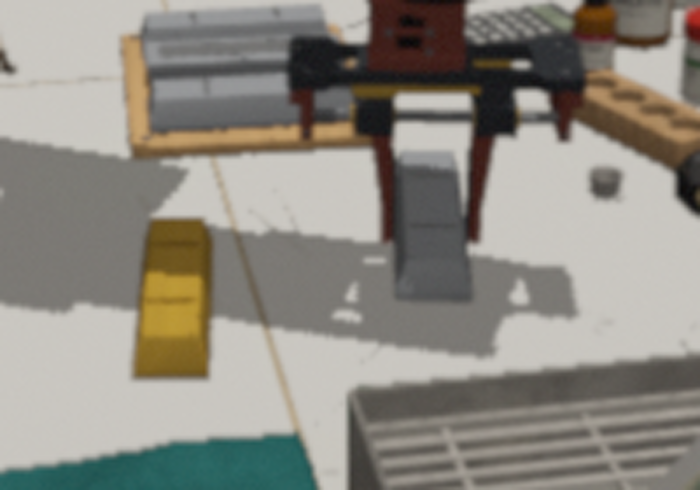

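Held with the end edge at row 101, columns 275–361. A check for sag about the jaw axis follows.

```bash
python3 - <<'E'
from h import *
c=r.get_calibration('wrist');s=r.get_state();R=tool([0,0,0])[1]
for dz in (.0,-.0067,-.012):
  print(((ray(c,[(275,101),(361,101)],s['tool_pos'][2]+dz)-s['tool_pos'])@R).round(4))
print(tool([.5158,.0303,.16])[0].round(4), s['ee_rot'],s['wrist_torque'])
E
```

```text
[[-0.081   0.     -0.0204]
 [-0.081   0.0001  0.0219]]
[[-0.0813  0.0067 -0.0213]
 [-0.0814  0.0068  0.0228]]
[[-0.0816  0.012  -0.022 ]
 [-0.0816  0.0121  0.0236]]
[-0.2978 -0.1152 -0.1365] [-8.98382944e+01  5.13259569e-02 -1.02287860e+02] [-0.01806278  0.12776493 -0.04076233]
```

```bash
python3 -m jog '0 -0.01 0 0; 0 -0.03 0 0; 0 -0.055 0 0; -0.01 -0.08 -0.005 0; -0.03 -0.1 -0.014 -0.02; -0.055 -0.11 -0.025 -0.04; -0.08 -0.114 -0.037 -0.055; -0.105 -0.115 -0.048 -0.07; -0.13 -0.115 -0.06 -0.085; -0.155 -0.115 -0.071 -0.1; -0.18 -0.115 -0.083 -0.11; -0.205 -0.115 -0.094 -0.125; -0.23 -0.115 -0.105 -0.14; -0.255 -0.115 -0.117 -0.15; -0.275 -0.115 -0.126 -0.16; -0.288 -0.115 -0.132 -0.165; -0.296 -0.115 -0.136 -0.169; -0.297 -0.115 -0.137 -0.169; -0.297 -0.115 -0.137 -0.169; -0.297 -0.115 -0.137 -0.169'
python3 - <<'E'
from h import *
print(tool([.5158,.0303,.0547])[0].round(4))
for n in('wrist','side'):cv2.imwrite(f'pics/{n}7.png',r.capture(n)[:,:,::-1])
im=cv2.imread('pics/side7.png')[60:260,200:460];cv2.imwrite('pics/side7z.png',cv2.resize(im,None,fx=3,fy=3,interpolation=cv2.INTER_CUBIC))
E
```

```text
clock: 14.4
tool_pos: [0.5154, 0.029, 0.1599]
ee_rot: [-89.8, 0.0, -92.6]
wrist_force: [-0.1, -0.4, -5.0]
grip_width: 0.0451
[-0.0013  0.1052  0.    ]
```

View pics/wrist7.png

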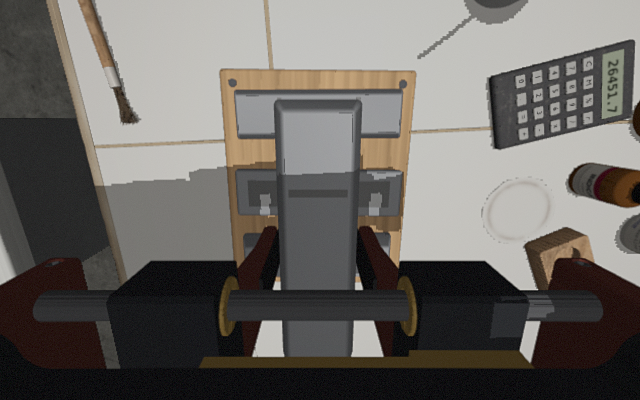

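View pics/side7z.png

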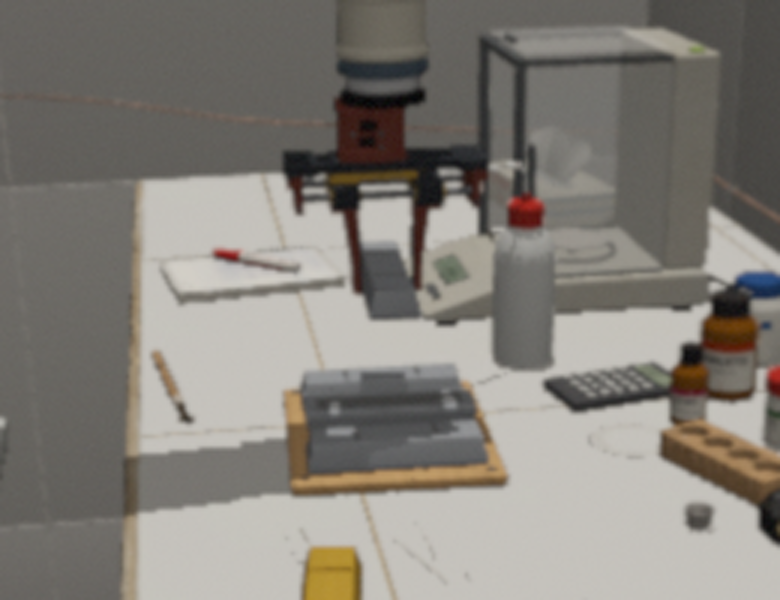

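The wrist view shows the ingot over the middle, square to the three below (base_left at rows 90–137, middle ingot at rows 170–215). Lowering now.

```bash
python3 -m jog '0 0.008 0 0; 0 0.022 0 0; 0 0.04 0 0; 0 0.058 0 0; 0 0.074 0 0; 0 0.086 0 0; 0 0.093 0 0; 0 0.097 0 0; 0 0.1 0 0; 0 0.1 0 0; 0 0.1 0 0'
```

```text
clock: 15.42
tool_pos: [0.5161, 0.0287, 0.0602]
ee_rot: [-89.8, 0.0, -92.7]
wrist_force: [-0.3, 0.7, -3.9]
grip_width: 0.0452
```

```bash
python3 -m jog '0 0.001 0 0; 0 0.002 0 0; 0 0.0025 0 0; 0 0.003 0 0; 0 0.0035 0 0; 0 0.0035 0 0; 0 0.0035 0 0'
```

```text
clock: 16.0
tool_pos: [0.5162, 0.0287, 0.0567]
ee_rot: [-89.8, 0.0, -92.7]
wrist_force: [0.1, 0.3, -4.4]
grip_width: 0.0454
```

```bash
python3 -m jog '0 0.0005 0 0; 0 0.001 0 0; 0 0.0013 0 0; 0 0.0016 0 0; 0 0.0016 0 0; 0 0.0016 0 0'
```

```text
clock: 16.5
tool_pos: [0.5161, 0.0287, 0.0551]
ee_rot: [-89.8, 0.0, -92.7]
wrist_force: [0.2, 0.1, -4.3]
grip_width: 0.0452
```

```bash
python3 -m jog '0 0.0004 0 0; 0 0.0008 0 0; 0 0.0012 0 0; 0 0.0012 0 0; 0 0.0012 0 0'
```

```text
clock: 16.92
tool_pos: [0.5162, 0.0287, 0.0547]
ee_rot: [-89.8, 0.0, -92.7]
wrist_force: [-3.1, -0.1, 7.0]
grip_width: 0.0448
```

Contact at the expected height. Releasing.

```bash
python3 -m jog '0 0 0 0; 0 0 0 0; 0 0 0 0; 0 0 0 0; 0 0 0 0; 0 0 0 0; 0 0 0 0' 0.07
```

```text
clock: 17.5
tool_pos: [0.5162, 0.0287, 0.0546]
ee_rot: [-89.8, 0.0, -92.7]
wrist_force: [-0.2, 0.3, 1.0]
grip_width: 0.0699
```

```bash
python3 -m jog '0 -0.003 0 0; 0 -0.01 0 0; 0 -0.025 0 0; 0 -0.045 0 0; 0 -0.065 0 0; 0 -0.085 0 0; 0 -0.1 0 0; 0 -0.11 0 0; 0 -0.11 0 0'
python3 - <<'E'
from h import *
cv2.imwrite('pics/w8.png',r.capture('wrist')[:,:,::-1])
E
```

```text
clock: 18.25
tool_pos: [0.5171, 0.0288, 0.167]
ee_rot: [-89.5, 0.0, -92.7]
wrist_force: [0.9, 0.2, 1.4]
grip_width: 0.0697
```

View pics/w8.png

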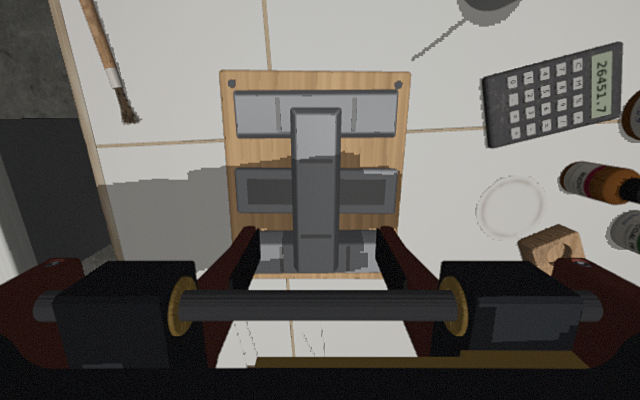

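The crosspiece lies over all three (columns 291–341, rows 108–270). I'll move aside for a top and side check.

```bash
python3 -m jog '-0.015 -0.01 0 0; -0.04 -0.02 0 0; -0.07 -0.03 0 0; -0.1 -0.03 0 0; -0.13 -0.03 0 0; -0.16 -0.03 0 0; -0.19 -0.03 0 0; -0.22 -0.03 0 0; -0.25 -0.03 0 0; -0.28 -0.03 0 0; -0.3 -0.03 0 0; -0.31 -0.03 0 0; -0.31 -0.03 0 0; -0.31 -0.03 0 0'
python3 - <<'E'
from h import *
for n in('top','side'):cv2.imwrite(f'pics/{n}9.png',r.capture(n)[:,:,::-1])
a=cv2.resize(cv2.imread('pics/top9.png')[165:250,250:355],None,fx=5,fy=5,interpolation=cv2.INTER_CUBIC)
b=cv2.resize(cv2.imread('pics/side9.png')[165:235,280:380],None,fx=5,fy=5,interpolation=cv2.INTER_CUBIC)
cv2.imwrite('pics/t9z.png',a);cv2.imwrite('pics/s9z.png',b)
E
sed -i 's/^L=.*//;s/^M=.*//;s/^print(.mid of.*//' m.py
cat >> m.py <<'E'
m=(S<45)
w=m
X=go('all',w,(262,172,345,245),.03)
# cross beam: top face V range within central rows; ends of each base above/below the beam
for n,b,z in (('L far',(267,176,290,194),.016),('L near',(267,221,290,240),.016),('R far',(315,176,337,194),.016),('R near',(315,221,337,240),.016),('M far',(291,174,314,194),.036),('M near',(291,221,314,242),.036)): go(n,m,b,z)
E
python3 m.py pics/top0.png; echo; python3 m.py pics/top9.png
```

```text
clock: 19.47
tool_pos: [0.5301, 0.3378, 0.1947]
ee_rot: [-89.7, -0.1, -92.6]
wrist_force: [-0.9, -0.1, -0.7]
grip_width: 0.0701
all [511.5  26.9 245.5 215.6  88.6]
L far [578.1 101.4  43.3  41.2  88.6]
L near [459.  106.2  43.1  34.2  88.6]
R far [571.9 -45.4  42.7  36.   88.6]
R near [452.8 -41.1  41.8  39.5  88.5]
M far [609.   27.6  67.2   7.4  88.6]
M near [417.3  32.1  66.8   8.8  88.5]

all [516.6  30.1 188.7 160.7  87.6]
L far [577.7 101.4  43.3  40.5  88.6]
L near [459.  106.2  43.1  34.2  88.6]
R far [571.9 -45.4  42.7  36.   88.6]
R near [452.8 -41.1  41.8  39.5  88.5]
M far [574.9  26.8  45.9  42.7  87.1]
M near [455.5  33.1  45.6  36.7  88.6]
```

View pics/t9z.png

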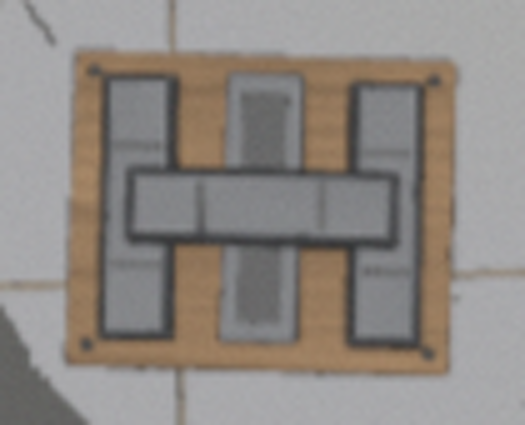

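View pics/s9z.png

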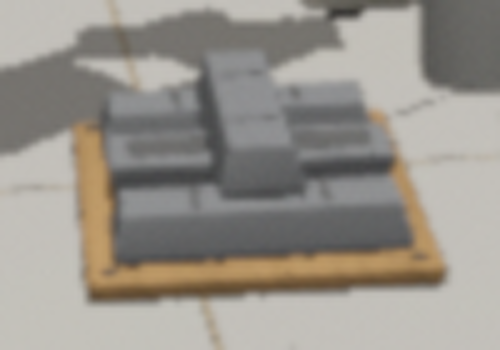

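Bases unmoved (within 0.4 mm in the same masks). In the crop, the crosspiece's corners are at (127,168), (397,172), (396,246) and (127,241). One check of its centre and angle, then I'll hand in.

```bash
python3 - <<'E'
from h import *
c=r.get_calibration('top')
q=np.array([(127,168),(397,172),(396,246),(127,241)],float)
uv=(q+.5)/5-.5+[250,165]
P=ray(c,uv,.044)*1000;print(P.mean(0).round(1),rect(c,uv,.044))
print('L dist',103.8-P.mean(0)[1],'R',P.mean(0)[1]+43.1)
print(r.get_state()['clock'],r.get_state()['wrist_force'])
E
```

```text
[516.6  29.8  44. ] [516.4  29.9 158.4  43.5  87.8]
L dist 74.0447451847571 R 72.8552548152429
19.5667 [ 0.41108095 -0.02748314  0.41495998]
```

```bash
python3 -c "
from rig import r
print(r.sign_off())"
```

```text
the job is handed in; nothing more can be done
None
```

I built the stack and handed the job in at about 19.6 s of the 59 s allowed. `sign_off` gives no verdict, so these are my own last measurements.

- **Broad-face-up ingot:** it is on the board about 1 mm off the middle of the gap in each direction, about 1° from parallel. I lowered it until the wrist force showed contact (about 6 N), then let go.
- **Narrow-face-up ingot:** it lies crosswise over all three. Its centre is 74 mm from base_left and 73 mm from base_right, and about 1 mm off across. It is within about 1° of square to the bases. I released it after contact at the expected height, at about 7 N.
- **Bases:** both moved less than 0.5 mm between the first and last top pictures, using the same masks.
- **Brass ingot and arm:** I left the brass ingot alone, and the arm stands clear and empty.

No check failed. The one disagreement was that the wrist and top cameras differed by up to 3 mm on ingot positions, so I used values between the two. I judged that the crosspiece is level only from the side picture and its set-down height; I did not measure its tilt.

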